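# Line the bracket of a glass-screen foot

### The job

Get the screen foot ready for its glass: move the clamp knob that was left in its bracket into the steel fixings dish, then turn the plastic angle liner over and nest it fully home in the bracket's angle, long leg up against the upright, both legs flush and both ends of the liner sticking out past the bracket. Leave everything else on the desk where it is.

Things in the scene. Friction and masses are not known exactly. Their poses are not given: they have to be found in the camera images.
- liner_mid (a point): White rigid plastic angle liner, 66 mm long, 6 mm thick, 60 g; long leg 56, short leg 42 mm outside. Starts lying like a roof: ridge up, 38 mm high, leg edges on the desk, long leg sloping 36 deg, short 54. Ends flat. Point: mid-length, inside the angle, 12 mm from the long leg's outer face, 20 from the short's; starts 16 mm above the desk. Axes from the corner: z along long leg, x along short leg, y lengthwise.
- liner_heel (a point): The same liner's outside corner (the ridge at the start), mid-length, same axes. When home it lies on seat with the x, y and z axes of the two alike. Put down on its short leg the liner stands by itself, long leg upright; let go with the short leg's edge on the desk and its corner up to about 25 mm higher, it settles onto that leg.
- seat (a point): Inner corner of the foot's fixed steel angle bracket (5 mm thick, 54 mm long, open above and at both ends), mid-length, 13 mm above the desk. Axes: z up the upright leg (47 mm tall inside, gussets behind it), x level along the base leg (35 mm deep inside) towards the open side, y along its length. The liner, 12 mm longer, sticks out 6 mm at each end when home and centred.
- foot: The screen foot carrying the bracket: grey steel plate, 100 mm (x) by 130 mm (y) and 8 mm thick, lying on the desk, heavy and immovable. Origin: centre of its underside; axes as seat, which is 17 mm from the origin towards -x.
- knob_head (a point): Clamp knob, 35 g: black ribbed round head, 28 mm across and 16 mm high, with a collar and a steel stud of 8 mm diameter, 40 mm in all. It starts head down, stud up, on the bracket's base leg, 17 mm from the upright's inner face, anywhere within 8 mm of mid-length. Point: centre of the head, 8 mm above its underside; z along the stud.
- dish_in (a point): Fixings dish: round open stainless bowl, 110 mm across the rim, 34 mm high, 0.3 kg, loose on the desk, a few brass screws lying in it. Point: centre of its inner floor; z up.
- box_a_mid (a point): Bystander: red gift box, 72 x 72 x 41 mm; point at its centre.
- box_b_mid (a point): Bystander: another such red gift box; point at its centre.
- bangle: Bystander: green stone bangle lying flat, 74 mm across, 9 mm high; origin at the centre of its underside.
- loupe_mid (a point): Bystander: folded hand loupe, 60 x 26 x 18 mm; point at its middle.
- offcut_mid (a point): Bystander: small aluminium angle offcut, 30 mm long, 25 mm legs, 3 mm thick, standing on one leg; point at its middle.
- driver_grip (a point): Bystander: screwdriver lying flat, 170 mm long; point in its handle.
Things that resemble listed ones, but are neither listed nor needed, are in the scene too. What is meant by the part that bears liner_mid is not brown, and is the smaller of those in its own colour.

How it is judged:
By the outcome, as a careful person would: the job done as asked, in the order asked, and still so for the second after the job is handed in, with the robot touching nothing.
It also fails if it takes over 70 s, if anything falls off the work surface, if the arm or the gripper's body presses on something with over 40 N, if the wrist force passes 120 N, or if a joint passes its speed limit or range.

### The arm

A 6-joint arm with a two-finger parallel gripper is mounted at the origin on the work surface. World frame = base frame: x ahead of the robot, y to its left, z up, the work surface at z = 0. Lengths are in m, angles in rad, forces in N, time in s.
With the tool pointing down it reaches from about 0.275 to 0.85 m from the base axis. Payload 5.2 kg.
Tool frame: the origin (TCP) lies midway between the tips of the shut fingers; the grasp point (between the pads) lies 19 mm behind it (arm.grip_depth is the z of the grasp point in the tool frame, in m); z points along the fingers, y is the line along which they close (so a half turn about z gives the same grasp; the last joint's range is limited). The gripper opens to 85 mm and grips with 20 to 120 N. Pads are 22 mm wide; open, the fingers measure 114 mm over their backs; the gripper's body (76 mm by 85 mm) begins 54 mm behind the grasp point. The pads swing forward as they close: fully open they stand 13 mm farther back than shut.
Start: joints at [1.133, 0.259, 1.535, -0, 1.348, -0.203], TCP at [0.128, 0.535, 0.231] pointing down, gripper open.
Joint ranges: [-3.14, 3.14], [-0.91, 2.08], [0.19, 2.58], [-1.22, 4.36], [0.22, 2.71], [-3.12, 3.12]. Speed limits (rad/s): [2.57, 2.57, 3.14, 3.14, 3.14, 3.14].

### API

Orientations are given as a rotation vector (axis times angle).
In Python, from plant import arm gives the robot as it stands.
- The arm moves only by the tool drive_tool, never from a script. Its argument "moves" is a list of rows, each an object with "travel": the shift along the tool's x, y, z in mm, a list of three; "angular": the turn, a rotation vector about the tool's x, y, z in degrees, a list of three; "jaw": the opening, from 0 (shut) to 1 (fully open). In form: [{"travel": [tx, ty, tz], "angular": [ax, ay, az], "jaw": jaw}, ...]. A call has 1 to 8 rows; each row shifts and turns the commanded pose from where the row before left it, along the tool's axes as they then stand; what a row does not reach is not made up. A row lasts 1/12 s, in which the tool goes at most 41.7 mm and 7.16 degrees, less where a joint would pass 70% of its speed; a pose out of reach is approached as far as the arm can. A call with a gripper value outside its range is refused whole. The fingers move at their own pace and stop on an object; "force" is the grip in N (left out, the last holds). Time passes only in rows, so rows that do not move let the fingers close. It gives the time, the measured TCP pose, the force, the opening and the grip force at its end, in the units of the state.
- arm.read_state(): the state, without advancing time (a new reading comes with each control period).
- arm.camera(name): name is "scene" or "top"; returns a dict with "img" (420x560x3 uint8, red, green, blue), "intrinsics" (3x3 intrinsics, pixels), "R" (3x3) and "t" (3): a world point X has camera coordinates R X + t. Camera axes: x right, y down, z forward; pixel columns grow to the right and rows downward; lengths in m; the calibration is good to about 2 mm. A picture is of the moment at which its call begins. There is no depth.
- arm.job_done(): hands the job in; it is judged then, once.
The state is a dict: "time_s": time; "joints": joint angles; "qvel": joint speeds; "joint_torque": joint torques, N m; "tcp_pos": TCP position; "tcp_rot": TCP orientation; "ft_force": force on the tool from outside, world axes, zero at the start; "ft_torque": the same for the moment, N m; "finger_gap": finger opening in m; "gripper_force": force on a finger pad.
Only numpy, scipy, OpenCV 4.12 (cv2) and the standard library are available. Lean on these libraries where they do the work, as an engineer would, in place of code of your own. Each camera call takes 0.05 s, during which the arm holds its last target. There are 200 camera calls.

## Working session

There is one attempt and no reset: what is moved stays moved. The work goes in short steps, Python scripts to look and compute and a tool call to move; the robot and the scene stay as the last step left them, time stands still between calls to the robot, and variables do not carry over. Pictures are saved under pics/ and viewed, at most 10 in all, crops included, and the job is handed in when it is done.

Besides the shell and the picture viewer there is one more tool, called after "Request:" by a JSON object that holds its "name" and its "arguments". drive_tool: Moves the arm, as the interface text tells. Its arguments: {"type":"object","properties":{"moves":{"type":"array"},"force":{"type":"number"}},"required":["moves"]}

```bash
mkdir -p pics; ls; python3 - <<'E'
from plant import arm
import cv2,numpy as np,pickle
for n in("scene","top"):
    c=arm.camera(n); pickle.dump(c,open(f"pics/{n}0.pkl","wb")); cv2.imwrite(f"pics/{n}0.png",cv2.resize(c["img"][:,:,::-1],(800,600),interpolation=cv2.INTER_CUBIC))
    print(n,c["intrinsics"].round(1).tolist(),(-c["R"].T@c["t"]).round(3),c["R"].round(2).tolist())
s=arm.read_state();print(s,arm.grip_depth)
E
```

```text
pics
scene [[459.8, 0.0, 278.5], [0.0, 459.8, 213.4], [0.0, 0.0, 1.0]] [ 0.991 -0.367  0.961] [[0.71, 0.71, -0.01], [0.61, -0.61, -0.51], [-0.36, 0.35, -0.86]]
top [[414.6, 0.0, 282.9], [0.0, 414.6, 209.0], [0.0, 0.0, 1.0]] [0.522 0.035 1.012] [[-0.02, -1.0, -0.01], [-0.99, 0.02, -0.11], [0.11, 0.0, -0.99]]
{'time_s': 0.1, 'joints': array([ 1.13318501e+00,  2.59263153e-01,  1.53596649e+00,  1.89874066e-05,
        1.34800702e+00, -2.02826514e-01]), 'qvel': array([-0.00109074, -0.00199913, -0.00136887, -0.00036126,  0.00107699,
        0.00137907]), 'joint_torque': array([ 1.78239796e-03, -4.46963418e+01, -2.91249025e+01, -3.61276834e-04,
        6.28931128e-03, -1.92800783e-06]), 'tcp_pos': array([0.12772968, 0.53447869, 0.23056445]), 'tcp_rot': array([-3.67896414e-01, -3.11943730e+00,  2.44154816e-03]), 'ft_force': array([-0.39510866, -0.06120961,  0.36294709]), 'ft_torque': array([ 0.02819959, -0.05010136, -0.00614786]), 'gripper_force': 0.0, 'finger_gap': 0.08526328434758591} -0.0187
```

View pics/top0.png

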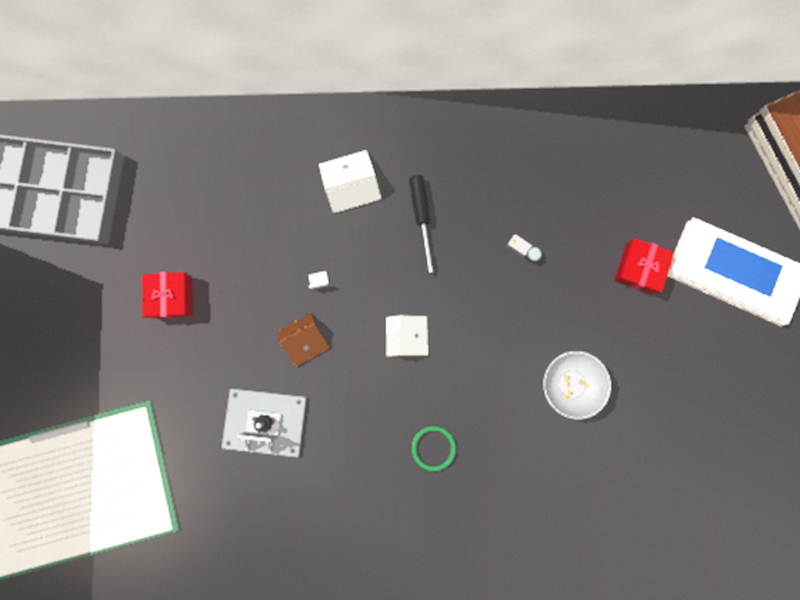

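View pics/scene0.png

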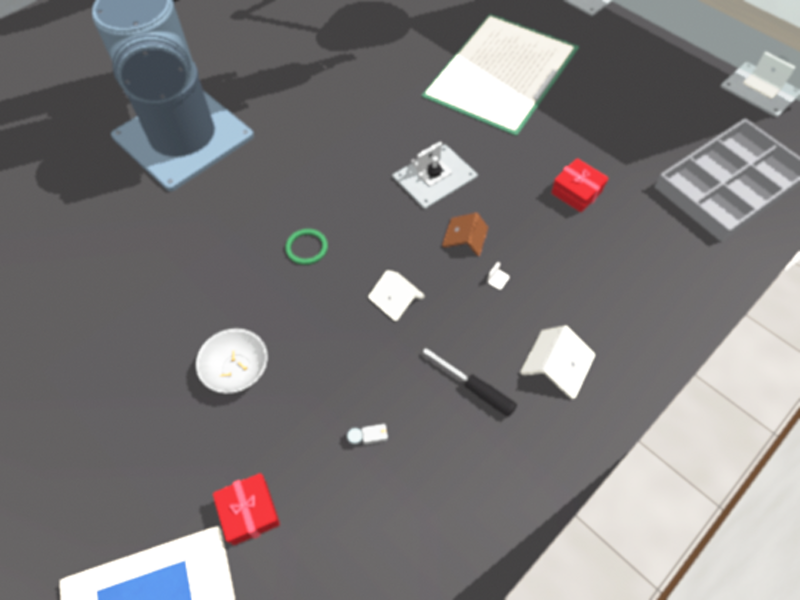

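Things that could be taken for the liner (800x600 top view): white at (407,335), larger white at (350,182), brown at (303,340), aluminium offcut at (318,280). I choose the smaller white one, (407,335). The close crop below checks this.

```bash
cat > h.py <<'E'
import cv2,numpy as np,pickle
def bp(c,u,v,z):
    C=-c["R"].T@c["t"]; d=c["R"].T@np.linalg.solve(c["intrinsics"],[u,v,1.]); return (C+d*(z-C[2])/d[2])
def pj(c,X):
    p=c["intrinsics"]@(c["R"]@np.asarray(X,float)+c["t"]); return p[:2]/p[2]
def crop(c,u0,v0,w=80,h=60,s=5):
    im=c["img"][v0:v0+h,u0:u0+w,::-1]; im=cv2.resize(im,None,fx=s,fy=s,interpolation=cv2.INTER_CUBIC).copy()
    for k in range(0,w,10): cv2.putText(im,str(u0+k),(k*s,8),0,.3,(0,255,255)); cv2.line(im,(k*s,10),(k*s,14),(0,255,255))
    for k in range(10,h,10): cv2.putText(im,str(v0+k),(0,k*s),0,.3,(0,255,255)); cv2.line(im,(20,k*s),(24,k*s),(0,255,255))
    return im
def tri(c1,p1,c2,p2):
    P=[c["intrinsics"]@np.c_[c["R"],c["t"]] for c in(c1,c2)]
    X=cv2.triangulatePoints(P[0],P[1],np.array(p1,float).reshape(2,1),np.array(p2,float).reshape(2,1)); return (X[:3]/X[3]).ravel()
E
python3 - <<'E'
from h import *
t,s=[pickle.load(open(f"pics/{n}0.pkl","rb")) for n in("top","scene")]
a=np.hstack([crop(t,245,205),crop(t,148,264)]);b=np.hstack([crop(s,240,177),crop(s,264,92)])
cv2.imwrite("pics/c1.png",np.vstack([a,b]))
E
```

```text
(no output)
```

View pics/c1.png

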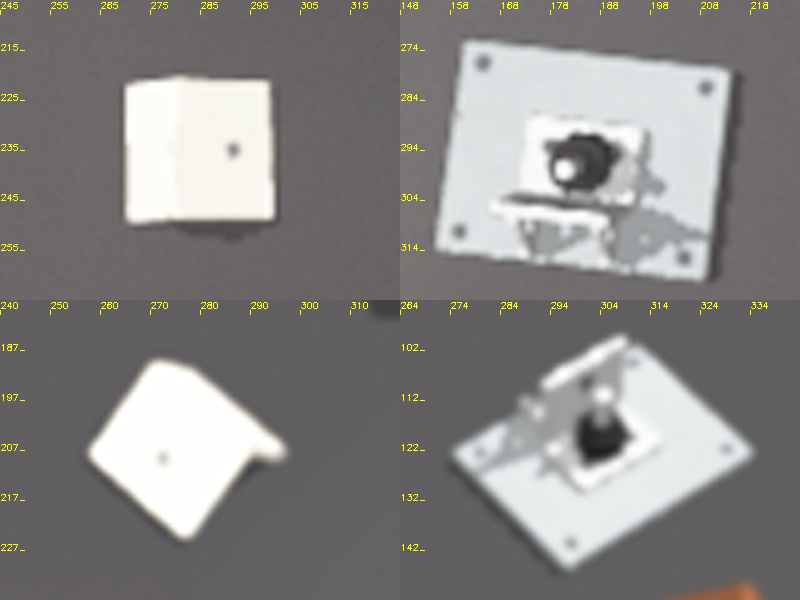

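The crop shows the small white liner: its ridge runs vertically at top u≈281, the long leg with a dot is on the right at (291.5,235), and it is clearly not brown or the large one. The knob stands stud-up in the bracket at top (183,297). The bracket's open side faces image-up (+x).

```bash
python3 - <<'E'
from h import *
t,s=[pickle.load(open(f"pics/{n}0.pkl","rb")) for n in("top","scene")]
np.set_printoptions(precision=4,suppress=True)
print("foot top");F=np.array([bp(t,*p,.008) for p in [(160.6,272),(214.4,278),(210,320.4),(155.4,313.4)]]);print(F)
c=F.mean(0);print("c",c,[np.linalg.norm(F[i]-F[(i+1)%4]) for i in range(4)])
ey=(F[0]-F[1])+(F[3]-F[2]);print("yaw of y axis-90:",np.degrees(np.arctan2(ey[1],ey[0]))-90)
G=np.array([bp(s,*p,.008) for p in [(264+633/5-80,92+47/5),(264+(754-400)/5,92+152/5),(264+168/5,92+270/5),(264+52/5,92+152/5)]]);print("foot scene",G)
print("liner top",[bp(t,*p,z) for p,z in[((270,221.6),.004),((270.2,249.6),.004),((299.2,221.4),.004),((299.8,249),.004),((281.4,220.4),.038),((281.4,249),.038)]])
print("liner scene",[bp(s,*p,z) for p,z in[((257.6,207.6),.003),((276.8,224.8),.003),((270.6,189),.038),((290.5,208.6),.038)]])
print("dish",bp(t,577/1.4286,384/1.4286,.034),bp(s,231/1.4286,360/1.4286,.034))
print("stud", tri(t,(148+165/5,264+169/5),s,(264+203/5,92+95/5)),"head",bp(t,148+(582-400)/5,264+160/5,.029))
E
```

```text
foot top
[[0.4874 0.3368 0.008 ]
 [0.4703 0.2076 0.008 ]
 [0.3713 0.2185 0.008 ]
 [0.3903 0.3482 0.008 ]]
c [0.4298 0.2778 0.008 ] [np.float64(0.13037440856280808), np.float64(0.09961000579357433), np.float64(0.131179929713967), np.float64(0.09775120116674976)]
yaw of y axis-90: -7.940005810693478
foot scene [[0.3923 0.3452 0.008 ]
 [0.492  0.335  0.008 ]
 [0.4769 0.2049 0.008 ]
 [0.3754 0.2192 0.008 ]]
liner top [array([0.603, 0.072, 0.004]), array([0.535 , 0.0728, 0.004 ]), array([0.6018, 0.0008, 0.004 ]), array([0.5349, 0.0012, 0.004 ]), array([0.6025, 0.0438, 0.038 ]), array([0.5354, 0.0453, 0.038 ])]
liner scene [array([0.5375, 0.0018, 0.003 ]), array([0.6047, 0.0011, 0.003 ]), array([0.5383, 0.0465, 0.038 ]), array([0.6107, 0.0409, 0.038 ])]
dish [ 0.4831 -0.2391  0.034 ] [ 0.4845 -0.2415  0.034 ]
stud [0.4299 0.2778 0.0488] head [0.4314 0.2743 0.029 ]
```

```bash
cat >> h.py <<'E'
from scipy.spatial.transform import Rotation as Ro
np.set_printoptions(precision=4,suppress=True)
def pose(yaw,tilt=0):
    """closing axis (tool y) at yaw deg from world +y seen from above; tilt deg about tool y after"""
    a=np.radians(yaw); y=np.array([-np.sin(a),np.cos(a),0]); z=np.array([0,0,-1.]); x=np.cross(y,z)
    return Ro.from_matrix(np.c_[x,y,z])*Ro.from_euler('y',tilt,degrees=True)
def delta(p,R,s=None):
    from plant import arm
    s=s or arm.read_state(); R0=Ro.from_rotvec(s["tcp_rot"])
    print("t",round(s["time_s"],2),"tcp",s["tcp_pos"],"travel",(R0.inv().apply(np.array(p)-s["tcp_pos"])*1e3).round(1),"ang",np.degrees((R0.inv()*R).as_rotvec()).round(2),"joints",s["joints"].round(2))
E
python3 -c "
from h import *
delta([.430,.2775,.12],pose(-7.7))"
```

```text
t 0.1 tcp [0.1277 0.5345 0.2306] travel [-353.8 -179.4  110.7] ang [-0.09 -0.02 -5.75] joints [ 1.13  0.26  1.54  0.    1.35 -0.2 ]
```

Request:
{"name": "drive_tool", "arguments": {"moves": [{"travel": [-30,-15,8],"angular": [0,0,0],"jaw": 0.5},{"travel": [-30,-15,8],"angular": [0,0,0],"jaw": 0.5},{"travel": [-30,-15,8],"angular": [0,0,0],"jaw": 0.5},{"travel": [-30,-15,8],"angular": [0,0,0],"jaw": 0.5},{"travel": [-30,-15,8],"angular": [0,0,0],"jaw": 0.5},{"travel": [-30,-15,8],"angular": [0,0,0],"jaw": 0.5},{"travel": [-30,-15,8],"angular": [0,0,0],"jaw": 0.5},{"travel": [-30,-15,8],"angular": [0,0,0],"jaw": 0.5}], "force": 40}}

```text
time_s: 0.77
tcp_pos: [0.3342, 0.361, 0.1667]
tcp_rot: [-0.368, -3.12, 0.0]
ft_force: [0.9, 0.7, 0.4]
finger_gap: 0.0428
gripper_force: 0.0
```

Request:
{"name": "drive_tool", "arguments": {"moves": [{"travel": [-28,-15,12],"angular": [0,0,0],"jaw": 0.5},{"travel": [-28,-15,12],"angular": [0,0,0],"jaw": 0.5},{"travel": [-28,-15,12],"angular": [0,0,0],"jaw": 0.5},{"travel": [-28,-15,11],"angular": [0,0,0],"jaw": 0.5},{"travel": [0,0,0],"angular": [0,0,-5.75],"jaw": 0.5},{"travel": [0,0,0],"angular": [0,0,0],"jaw": 0.5}]}}

```text
time_s: 1.27
tcp_pos: [0.429, 0.2764, 0.1191]
tcp_rot: [-0.211, -3.132, 0.002]
ft_force: [-0.8, 0.7, -0.1]
finger_gap: 0.0426
gripper_force: 0.0
```

```bash
python3 - <<'E'
from h import *
delta([.430,.2775,.036],pose(-7.7))
from plant import arm
t,s=arm.camera("top"),arm.camera("scene")
cv2.imwrite("pics/c2.png",np.hstack([crop(t,148,260),crop(s,264,80)]))
E
```

```text
t 1.27 tcp [0.429  0.2764 0.1191] travel [-1.   1.4 83.1] ang [-0.07 -0.12  0.  ] joints [ 0.35  0.3   1.78 -0.    1.07 -1.08]
```

View pics/c2.png

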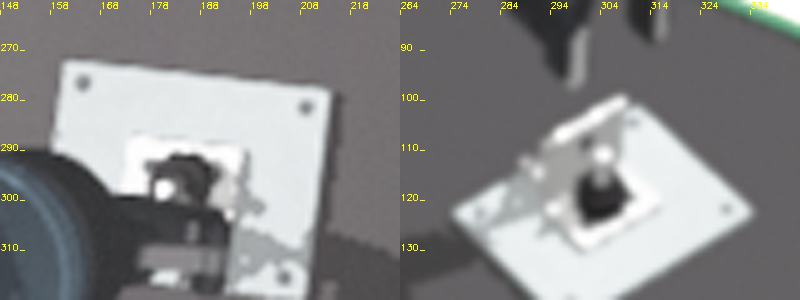

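The view shows the stud tip at scene (302,111). The fingers hang straddling it at about (297,97) and (315,87), which agrees with the pose, so I go down.

Request:
{"name": "drive_tool", "arguments": {"moves": [{"travel": [-1,1,25],"angular": [0,0,0],"jaw": 0.5},{"travel": [0,0,25],"angular": [0,0,0],"jaw": 0.5},{"travel": [0,0,20],"angular": [0,0,0],"jaw": 0.5},{"travel": [0,0,12],"angular": [0,0,0],"jaw": 0.5},{"travel": [0,0,0],"angular": [0,0,0],"jaw": 0},{"travel": [0,0,0],"angular": [0,0,0],"jaw": 0},{"travel": [0,0,0],"angular": [0,0,0],"jaw": 0},{"travel": [0,0,0],"angular": [0,0,0],"jaw": 0}]}}

```text
time_s: 2.03
tcp_pos: [0.4302, 0.2796, 0.0396]
tcp_rot: [0.211, 3.132, 0.002]
ft_force: [0.3, -1.2, -0.4]
finger_gap: 0.0055
gripper_force: 39.0
```

Request:
{"name": "drive_tool", "arguments": {"moves": [{"travel": [0,0,0],"angular": [0,0,0],"jaw": 0},{"travel": [0,0,0],"angular": [0,0,0],"jaw": 0}]}}

```text
time_s: 2.2
tcp_pos: [0.43, 0.2791, 0.0392]
tcp_rot: [0.211, 3.133, 0.001]
ft_force: [-0.2, 0.4, -0.4]
finger_gap: 0.0056
gripper_force: 39.0
```

Request:
{"name": "drive_tool", "arguments": {"moves": [{"travel": [0,0,-30],"angular": [0,0,0],"jaw": 0},{"travel": [0,0,-35],"angular": [0,0,0],"jaw": 0},{"travel": [0,0,-25],"angular": [0,0,0],"jaw": 0},{"travel": [-9,-36,0],"angular": [0,0,0],"jaw": 0},{"travel": [-9,-36,0],"angular": [0,0,0],"jaw": 0},{"travel": [-9,-36,0],"angular": [0,0,0],"jaw": 0},{"travel": [-9,-36,0],"angular": [0,0,0],"jaw": 0},{"travel": [-9,-36,0],"angular": [0,0,0],"jaw": 0}]}}

```text
time_s: 2.87
tcp_pos: [0.45, 0.0929, 0.129]
tcp_rot: [0.21, 3.133, 0.0]
ft_force: [1.1, 1.1, 0.7]
finger_gap: 0.0056
gripper_force: 39.1
```

Request:
{"name": "drive_tool", "arguments": {"moves": [{"travel": [-9,-36,0],"angular": [0,0,0],"jaw": 0},{"travel": [-9,-36,0],"angular": [0,0,0],"jaw": 0},{"travel": [-9,-36,0],"angular": [0,0,0],"jaw": 0},{"travel": [-9,-36,0],"angular": [0,0,0],"jaw": 0},{"travel": [-9,-36,0],"angular": [0,0,0],"jaw": 0},{"travel": [-9,-36,0],"angular": [0,0,0],"jaw": 0},{"travel": [-9,-36,0],"angular": [0,0,0],"jaw": 0},{"travel": [-9,-36,0],"angular": [0,0,0],"jaw": 0}]}}

```text
time_s: 3.53
tcp_pos: [0.4826, -0.2027, 0.1288]
tcp_rot: [0.212, 3.134, -0.0]
ft_force: [0.0, 0.3, -0.8]
finger_gap: 0.0057
gripper_force: 39.1
```

```bash
python3 - <<'E'
from h import *
delta([.484,-.240,.039],pose(-7.7))
from plant import arm
t,s=arm.camera("top"),arm.camera("scene")
cv2.imwrite("pics/c3.png",np.hstack([crop(t,360,225,100,100,4),crop(s,110,180,100,100,4)]))
E
```

```text
t 3.53 tcp [ 0.4826 -0.2027  0.1288] travel [ -6.3 -36.8  89.8] ang [-0.01  0.05 -0.05] joints [-0.61  0.3   1.74  0.    1.09 -2.05]
```

View pics/c3.png

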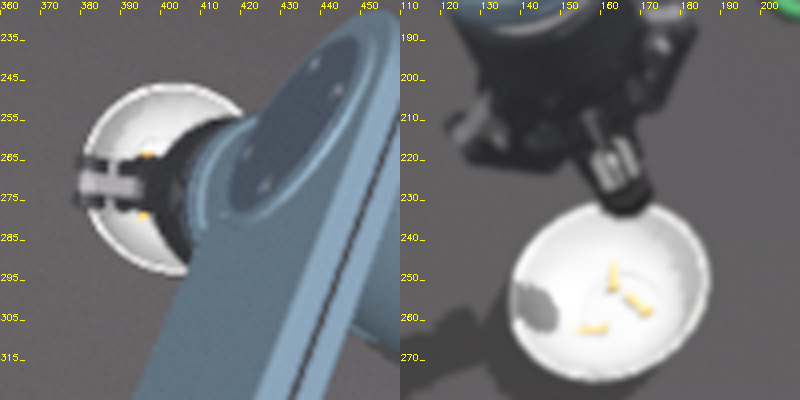

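The knob hangs in the fingers at scene (166,231), and the dish rim is centred at about (161,252). I carry on to the centre and lower.

Request:
{"name": "drive_tool", "arguments": {"moves": [{"travel": [-6,-37,0],"angular": [0,0,0],"jaw": 0},{"travel": [0,0,0],"angular": [0,0,0],"jaw": 0},{"travel": [0,0,30],"angular": [0,0,0],"jaw": 0},{"travel": [0,0,30],"angular": [0,0,0],"jaw": 0},{"travel": [0,0,20],"angular": [0,0,0],"jaw": 0},{"travel": [0,0,11],"angular": [0,0,0],"jaw": 0},{"travel": [0,0,0],"angular": [0,0,0],"jaw": 0},{"travel": [0,0,0],"angular": [0,0,0],"jaw": 0.25}]}}

```text
time_s: 4.3
tcp_pos: [0.4839, -0.2378, 0.0376]
tcp_rot: [-0.211, -3.134, -0.0]
ft_force: [0.3, 0.7, -0.2]
finger_gap: 0.016
gripper_force: 0.0
```

Request:
{"name": "drive_tool", "arguments": {"moves": [{"travel": [0,0,0],"angular": [0,0,0],"jaw": 0.25},{"travel": [0,0,0],"angular": [0,0,0],"jaw": 0.25},{"travel": [0,0,-15],"angular": [0,0,0],"jaw": 0.3},{"travel": [0,0,-40],"angular": [0,0,0],"jaw": 1},{"travel": [0,0,-40],"angular": [0,0,0],"jaw": 1},{"travel": [0,0,-40],"angular": [0,0,0],"jaw": 1}]}}

```text
time_s: 4.8
tcp_pos: [0.4837, -0.238, 0.175]
tcp_rot: [0.211, 3.134, -0.001]
ft_force: [1.1, -0.7, -1.3]
finger_gap: 0.061
gripper_force: 0.0
```

```bash
python3 - <<'E'
from h import *
delta([.569,-.04,.17],pose(90))
delta([.569,-.04,.17],pose(-90))
E
```

```text
t 4.8 tcp [ 0.4837 -0.238   0.175 ] travel [-58.  207.6   4.9] ang [ -0.06   0.01 -97.7 ] joints [-0.66  0.28  1.65  0.    1.21 -2.1 ]
t 4.8 tcp [ 0.4837 -0.238   0.175 ] travel [-58.  207.6   4.9] ang [ 0.01  0.06 82.3 ] joints [-0.66  0.28  1.65  0.    1.21 -2.1 ]
```

Request:
{"name": "drive_tool", "arguments": {"moves": [{"travel": [0,0,0],"angular": [0,0,7],"jaw": 1},{"travel": [0,0,0],"angular": [0,0,7],"jaw": 1},{"travel": [0,0,0],"angular": [0,0,7],"jaw": 1},{"travel": [0,0,0],"angular": [0,0,7],"jaw": 1},{"travel": [0,0,0],"angular": [0,0,7],"jaw": 1},{"travel": [0,0,0],"angular": [0,0,7],"jaw": 1},{"travel": [0,0,0],"angular": [0,0,7],"jaw": 1},{"travel": [0,0,0],"angular": [0,0,7],"jaw": 1}]}}

```text
time_s: 5.47
tcp_pos: [0.4842, -0.2383, 0.1739]
tcp_rot: [1.664, 2.661, -0.0]
ft_force: [0.3, 0.3, -0.1]
finger_gap: 0.0855
gripper_force: 0.0
```

Request:
{"name": "drive_tool", "arguments": {"moves": [{"travel": [0,0,0],"angular": [0,0,7],"jaw": 1},{"travel": [0,0,0],"angular": [0,0,7],"jaw": 1},{"travel": [0,0,0],"angular": [0,0,7],"jaw": 1},{"travel": [0,0,0],"angular": [0,0,5.3],"jaw": 1},{"travel": [37,17,0],"angular": [0,0,0],"jaw": 1},{"travel": [37,17,0],"angular": [0,0,0],"jaw": 1},{"travel": [37,17,0],"angular": [0,0,0],"jaw": 1},{"travel": [37,17,0],"angular": [0,0,0],"jaw": 1}]}}

```text
time_s: 6.13
tcp_pos: [0.5527, -0.0889, 0.174]
tcp_rot: [2.221, 2.218, 0.002]
ft_force: [1.0, -0.7, -0.1]
finger_gap: 0.0855
gripper_force: 0.0
```

Request:
{"name": "drive_tool", "arguments": {"moves": [{"travel": [37,17,0],"angular": [0,0,0],"jaw": 1},{"travel": [0,0,0],"angular": [0,6.5,0],"jaw": 1},{"travel": [0,0,0],"angular": [0,6.5,0],"jaw": 1},{"travel": [0,0,0],"angular": [0,6.5,0],"jaw": 1},{"travel": [0,0,0],"angular": [0,6.5,0],"jaw": 1},{"travel": [0,0,0],"angular": [0,6.5,0],"jaw": 1},{"travel": [0,0,0],"angular": [0,6.5,0],"jaw": 1},{"travel": [0,0,0],"angular": [0,6,0],"jaw": 1}]}}

```text
time_s: 6.8
tcp_pos: [0.5697, -0.0544, 0.1742]
tcp_rot: [-1.759, -1.761, -0.736]
ft_force: [-0.0, 0.4, -0.6]
finger_gap: 0.0853
gripper_force: 0.0
```

```bash
python3 - <<'E'
from h import *
delta([.5695,.0018,.0635],pose(-90,45))
from plant import arm
t,s=arm.camera("top"),arm.camera("scene")
cv2.imwrite("pics/c4.png",np.hstack([crop(t,350,225,100,100,4),crop(s,110,200,100,100,4)]))
cv2.imwrite("pics/c4b.png",np.hstack([crop(t,235,190,100,100,4),crop(s,230,140,100,100,4)]))
E
```

```text
t 6.8 tcp [ 0.5697 -0.0544  0.1742] travel [-38.9  -0.7 117.9] ang [ 0.21 -0.15  0.15] joints [-0.67  0.56  1.49  0.6   1.63 -0.8 ]
```

```bash
python3 - <<'E'
import cv2,numpy as np
a,b=cv2.imread("pics/c4.png"),cv2.imread("pics/c4b.png")
cv2.imwrite("pics/c5.png",np.hstack([a[:,400:],b[:,400:]]))
E
```

```text
(no output)
```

View pics/c5.png

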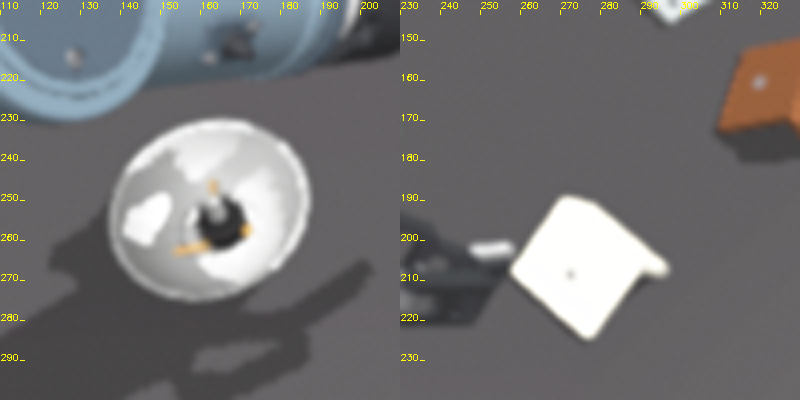

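The knob is in the dish at scene (163,255). The liner is undisturbed with its corners at (257,207) and (277,224), and the gripper waits on its low long-leg side. I move in at 45°.

Request:
{"name": "drive_tool", "arguments": {"moves": [{"travel": [-39,0,0],"angular": [0,0,0],"jaw": 1},{"travel": [0,0,39],"angular": [0,0,0],"jaw": 1},{"travel": [0,0,39],"angular": [0,0,0],"jaw": 1},{"travel": [0,0,39],"angular": [0,0,0],"jaw": 1},{"travel": [0,0,30],"angular": [0,0,0],"jaw": 1},{"travel": [0,0,25],"angular": [0,0,0],"jaw": 1},{"travel": [0,0,0],"angular": [0,0,0],"jaw": 1}]}}

```text
time_s: 7.48
tcp_pos: [0.5662, 0.0457, 0.0216]
tcp_rot: [-1.755, -1.762, -0.722]
ft_force: [-0.5, 1.1, 0.4]
finger_gap: 0.0851
gripper_force: 0.0
```

```bash
python3 - <<'E'
from h import *
delta([.5695,.0584,.0069],pose(-90,45))
from plant import arm
t,s=arm.camera("top"),arm.camera("scene")
cv2.imwrite("pics/c6.png",np.hstack([crop(t,235,190,100,100,4),crop(s,220,150,100,100,4)]))
E
```

```text
t 7.48 tcp [0.5662 0.0457 0.0216] travel [-1.4  3.5 19.4] ang [-0.39  0.03  0.05] joints [-0.53  0.71  1.68  0.68  1.29 -0.92]
```

View pics/c6.png

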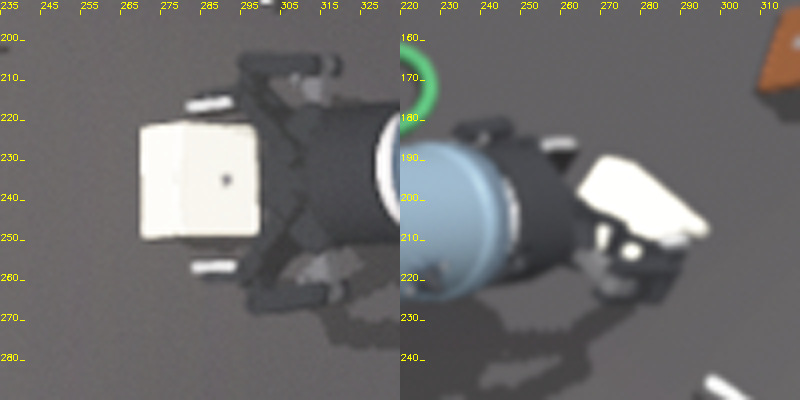

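The fingers straddle the liner ends: tips at top v≈216 and 257, liner ends at v≈220 and 249. So I shift 3.5 mm along +x, advance 19 mm and close.

Request:
{"name": "drive_tool", "arguments": {"moves": [{"travel": [-1,3.5,10],"angular": [0,0,0],"jaw": 1},{"travel": [0,0,9],"angular": [0,0,0],"jaw": 1},{"travel": [0,0,0],"angular": [0,0,0],"jaw": 0.7},{"travel": [0,0,0],"angular": [0,0,0],"jaw": 0.6},{"travel": [0,0,0],"angular": [0,0,0],"jaw": 0.6},{"travel": [0,0,0],"angular": [0,0,0],"jaw": 0.5},{"travel": [0,0,0],"angular": [0,0,0],"jaw": 0.5},{"travel": [0,0,0],"angular": [0,0,0],"jaw": 0.5}], "force": 60}}

```text
time_s: 8.25
tcp_pos: [0.5725, 0.0533, 0.0093]
tcp_rot: [-1.761, -1.76, -0.73]
ft_force: [0.1, 0.4, 2.8]
finger_gap: 0.0646
gripper_force: 65.8
```

Request:
{"name": "drive_tool", "arguments": {"moves": [{"travel": [14,0,-14],"angular": [0,0,0],"jaw": 0.5},{"travel": [7,0,-25],"angular": [0,0,0],"jaw": 0.5},{"travel": [7,0,-25],"angular": [0,0,0],"jaw": 0.5},{"travel": [0,0,0],"angular": [0,-6.5,0],"jaw": 0.5},{"travel": [0,0,0],"angular": [0,-6.5,0],"jaw": 0.5},{"travel": [0,0,0],"angular": [0,-6.5,0],"jaw": 0.5},{"travel": [0,0,0],"angular": [0,-6.5,0],"jaw": 0.5},{"travel": [0,0,0],"angular": [0,-6.5,0],"jaw": 0.5}]}}

```text
time_s: 8.92
tcp_pos: [0.573, 0.0272, 0.0751]
tcp_rot: [-2.112, -2.11, -0.229]
ft_force: [-0.2, -0.3, -0.6]
finger_gap: 0.0646
gripper_force: 66.2
```

Request:
{"name": "drive_tool", "arguments": {"moves": [{"travel": [0,0,0],"angular": [0,-6.5,0],"jaw": 0.5},{"travel": [0,0,0],"angular": [0,-6.5,0],"jaw": 0.5},{"travel": [0,0,0],"angular": [0,-6.5,0],"jaw": 0.5},{"travel": [0,0,0],"angular": [0,-6.5,0],"jaw": 0.5},{"travel": [0,0,0],"angular": [0,-6.5,0],"jaw": 0.5},{"travel": [0,0,0],"angular": [0,-6.5,0],"jaw": 0.5},{"travel": [0,0,0],"angular": [0,-6.5,0],"jaw": 0.5},{"travel": [0,0,0],"angular": [0,-6.5,0],"jaw": 0.5}]}}

```text
time_s: 9.58
tcp_pos: [0.5731, 0.0288, 0.0751]
tcp_rot: [1.818, 1.818, -0.654]
ft_force: [0.8, -0.2, -1.9]
finger_gap: 0.0642
gripper_force: 66.2
```

Request:
{"name": "drive_tool", "arguments": {"moves": [{"travel": [0,0,0],"angular": [0,-5,0],"jaw": 0.5},{"travel": [0,0,0],"angular": [0,-5,0],"jaw": 0.5},{"travel": [0,0,0],"angular": [0,-5,0],"jaw": 0.5},{"travel": [0,0,0],"angular": [0,0,0],"jaw": 0.5}]}}

```text
time_s: 9.92
tcp_pos: [0.5707, 0.0297, 0.0704]
tcp_rot: [1.643, 1.653, -0.856]
ft_force: [-0.7, 0.4, -1.9]
finger_gap: 0.0645
gripper_force: 66.2
```

```bash
python3 - <<'E'
from h import *
delta([.5725,.03,.04],pose(-90,-55))
from plant import arm
t,s=arm.camera("top"),arm.camera("scene")
cv2.imwrite("pics/c7.png",np.hstack([crop(t,235,190,100,100,4),crop(s,220,140,100,100,4)]))
E
```

```text
t 9.92 tcp [0.5707 0.0297 0.0704] travel [24.9  2.  17.3] ang [-0.07 -0.29  0.38] joints [ 0.34  0.77  1.54 -0.9   1.38  0.78]
```

View pics/c7.png

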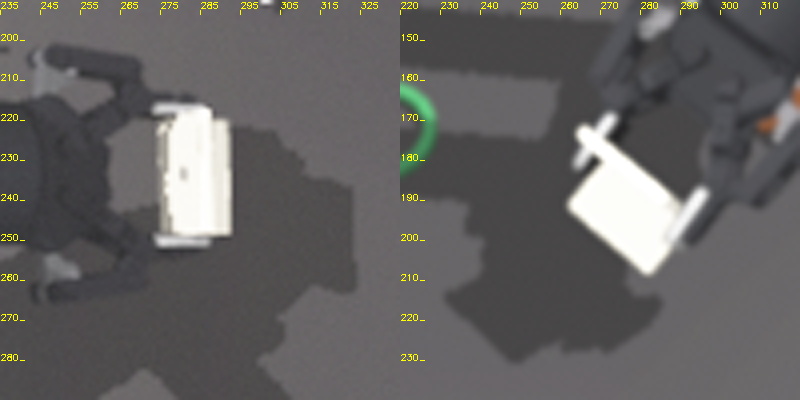

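The liner is turned. In the top view the long leg with the dot is at (281,233), leaning over the short leg at (289,233). The scene view shows the short leg's edge low at (262–282, 192–208). I lower it about 50 mm and ease the short leg's edge down.

Request:
{"name": "drive_tool", "arguments": {"moves": [{"travel": [10,0,15],"angular": [0,0,0],"jaw": 0.5},{"travel": [10,0,15],"angular": [0,0,0],"jaw": 0.5},{"travel": [9,0,15],"angular": [0,0,0],"jaw": 0.5},{"travel": [0,0,0],"angular": [0,0,0],"jaw": 0.5}]}}

```text
time_s: 10.35
tcp_pos: [0.5708, 0.0062, 0.0222]
tcp_rot: [1.652, 1.65, -0.853]
ft_force: [-0.7, 0.6, -0.9]
finger_gap: 0.0645
gripper_force: 66.2
```

Request:
{"name": "drive_tool", "arguments": {"moves": [{"travel": [1.6,0,1.2],"angular": [0,0,0],"jaw": 0.5},{"travel": [0,0,0],"angular": [0,0,0],"jaw": 0.5},{"travel": [0,0,0],"angular": [0,0,0],"jaw": 0.5}]}}

```text
time_s: 10.6
tcp_pos: [0.5729, 0.0084, 0.0233]
tcp_rot: [1.65, 1.648, -0.848]
ft_force: [-0.5, -0.1, 0.3]
finger_gap: 0.0647
gripper_force: 66.2
```

Request:
{"name": "drive_tool", "arguments": {"moves": [{"travel": [1.2,0,0.9],"angular": [0,0,0],"jaw": 0.5},{"travel": [0,0,0],"angular": [0,0,0],"jaw": 0.5},{"travel": [0,0,0],"angular": [0,0,0],"jaw": 0.5}]}}

```text
time_s: 10.85
tcp_pos: [0.5725, 0.0087, 0.0211]
tcp_rot: [1.649, 1.649, -0.848]
ft_force: [0.2, -0.0, -1.3]
finger_gap: 0.0648
gripper_force: 66.2
```

Request:
{"name": "drive_tool", "arguments": {"moves": [{"travel": [1.6,0,1.2],"angular": [0,0,0],"jaw": 0.5},{"travel": [0,0,0],"angular": [0,0,0],"jaw": 0.5}]}}

```text
time_s: 11.02
tcp_pos: [0.5721, 0.0084, 0.0186]
tcp_rot: [1.649, 1.65, -0.849]
ft_force: [-0.7, -0.7, -0.0]
finger_gap: 0.0649
gripper_force: 66.2
```

Request:
{"name": "drive_tool", "arguments": {"moves": [{"travel": [1.6,0,1.2],"angular": [0,0,0],"jaw": 0.5},{"travel": [0,0,0],"angular": [0,0,0],"jaw": 0.5}]}}

```text
time_s: 11.18
tcp_pos: [0.5723, 0.0082, 0.0168]
tcp_rot: [1.649, 1.649, -0.85]
ft_force: [0.5, 1.2, -0.3]
finger_gap: 0.0646
gripper_force: 66.5
```

```bash
python3 - <<'E'
from h import *
from plant import arm
delta([.5725,.0087,.02],pose(-90,-55))
t,s=arm.camera("top"),arm.camera("scene")
st=arm.read_state(); R=Ro.from_rotvec(st["tcp_rot"]); print(st["ft_force"])
pickle.dump((t,s),open("pics/p8.pkl","wb"))
cv2.imwrite("pics/c8.png",np.hstack([crop(t,235,190,100,100,4),crop(s,220,150,100,100,4)]))
E
```

```text
t 11.18 tcp [0.5723 0.0082 0.0168] travel [-2.4  0.2 -2.2] ang [ 0.01 -0.47  0.01] joints [ 0.31  0.84  1.58 -0.94  1.3   0.85]
[0.4676 0.1528 0.0382]
```

Request:
{"name": "drive_tool", "arguments": {"moves": [{"travel": [1.6,0,1.2],"angular": [0,0,0],"jaw": 0.5},{"travel": [0,0,0],"angular": [0,0,0],"jaw": 0.5}]}}

```text
time_s: 11.45
tcp_pos: [0.5725, 0.008, 0.0163]
tcp_rot: [1.648, 1.647, -0.85]
ft_force: [-0.8, 2.5, 6.3]
finger_gap: 0.0646
gripper_force: 67.0
```

Request:
{"name": "drive_tool", "arguments": {"moves": [{"travel": [1.6,0,1.2],"angular": [0,0,0],"jaw": 0.5},{"travel": [0,0,0],"angular": [0,0,0],"jaw": 0.5}]}}

```text
time_s: 11.62
tcp_pos: [0.5727, 0.0079, 0.016]
tcp_rot: [1.646, 1.645, -0.851]
ft_force: [-2.9, 4.6, 14.3]
finger_gap: 0.0644
gripper_force: 67.7
```

Contact came at z=0.0163, against a predicted 0.0159. I back off 3 mm, release, then withdraw along the tool axis.

Request:
{"name": "drive_tool", "arguments": {"moves": [{"travel": [-2.4,0,-1.8],"angular": [0,0,0],"jaw": 0.5},{"travel": [0,0,0],"angular": [0,0,0],"jaw": 0.5},{"travel": [0,0,0],"angular": [0,0,0],"jaw": 1},{"travel": [0,0,0],"angular": [0,0,0],"jaw": 1},{"travel": [0,0,0],"angular": [0,0,0],"jaw": 1},{"travel": [0,0,0],"angular": [0,0,0],"jaw": 1},{"travel": [0,0,0],"angular": [0,0,0],"jaw": 1}]}}

```text
time_s: 12.2
tcp_pos: [0.5721, 0.0081, 0.0154]
tcp_rot: [1.649, 1.649, -0.85]
ft_force: [0.1, 0.6, -0.3]
finger_gap: 0.0856
gripper_force: 0.0
```

Request:
{"name": "drive_tool", "arguments": {"moves": [{"travel": [0,0,-20],"angular": [0,0,0],"jaw": 1},{"travel": [0,0,-35],"angular": [0,0,0],"jaw": 1},{"travel": [0,0,-35],"angular": [0,0,0],"jaw": 1},{"travel": [-35,0,0],"angular": [0,0,0],"jaw": 1},{"travel": [-35,0,0],"angular": [0,0,0],"jaw": 1},{"travel": [0,0,0],"angular": [0,0,0],"jaw": 1}]}}

```text
time_s: 12.7
tcp_pos: [0.5743, 0.0394, 0.1307]
tcp_rot: [1.65, 1.643, -0.843]
ft_force: [1.7, -0.6, 0.4]
finger_gap: 0.0855
gripper_force: 0.0
```

```bash
python3 - <<'E'
from h import *
from plant import arm
delta([.5725,.0087,.15],pose(-90,0))
t,s=arm.camera("top"),arm.camera("scene")
pickle.dump((t,s),open("pics/p9.pkl","wb"))
cv2.imwrite("pics/c9.png",np.hstack([crop(t,255,190,80,80,5),crop(s,230,150,80,80,5)]))
E
```

```text
t 12.7 tcp [0.5743 0.0394 0.1307] travel [-33.5  -1.6  13.8] ang [ 0.38 54.55 -0.23] joints [ 0.35  0.69  1.5  -0.88  1.46  0.7 ]
```

View pics/c9.png

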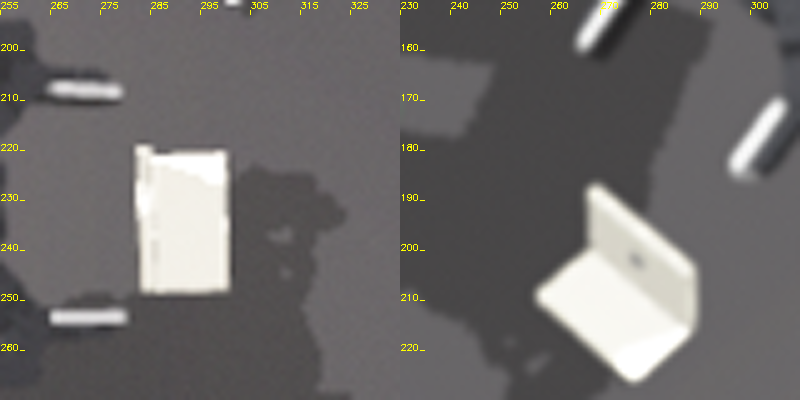

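The liner now stands on its short leg, with the long leg upright at top u≈283 and the short leg's edge at u≈301. In the scene view the front edge corners are at (257,209) and (277,226). I measure it for the regrasp.

```bash
python3 - <<'E'
from h import *
t,s=pickle.load(open("pics/p9.pkl","rb"))
for n,c,u,v,z in [("edge",t,300.6,220.4,.006),("edge",t,300.9,248.2,.006),("longtop outer",t,282.2,219.2,.056),("lt",t,283,248.4,.056),
 ("s edge",s,257,209,.003),("s edge",s,276.6,226.4,.003),("s lt",s,269.2,186.8,.056),("s lt",s,289.4,203.2,.056)]: print(n,bp(c,u,v,z))
E
```

```text
edge [ 0.604  -0.0026  0.006 ]
edge [ 0.5367 -0.0015  0.006 ]
longtop outer [0.6037 0.0417 0.056 ]
lt [0.5364 0.0414 0.056 ]
s edge [ 0.5394 -0.002   0.003 ]
s edge [ 0.6075 -0.0023  0.003 ]
s lt [0.5403 0.0404 0.056 ]
s lt [0.6061 0.0416 0.056 ]
```

Request:
{"name": "drive_tool", "arguments": {"moves": [{"travel": [0,0,0],"angular": [0,6.8,0],"jaw": 1},{"travel": [0,0,0],"angular": [0,6.8,0],"jaw": 1},{"travel": [0,0,0],"angular": [0,6.8,0],"jaw": 1},{"travel": [0,0,0],"angular": [0,6.8,0],"jaw": 1},{"travel": [0,0,0],"angular": [0,6.8,0],"jaw": 1},{"travel": [0,0,0],"angular": [0,6.8,0],"jaw": 1},{"travel": [0,0,0],"angular": [0,6.8,0],"jaw": 1},{"travel": [0,0,0],"angular": [0,6.9,0],"jaw": 1}]}}

```text
time_s: 13.47
tcp_pos: [0.5726, 0.0416, 0.1251]
tcp_rot: [-2.219, -2.22, -0.008]
ft_force: [-0.2, -0.4, -1.7]
finger_gap: 0.0857
gripper_force: 0.0
```

Request:
{"name": "drive_tool", "arguments": {"moves": [{"travel": [-5,-2,0],"angular": [0,0,0],"jaw": 1},{"travel": [0,0,0],"angular": [0,0,0],"jaw": 1},{"travel": [0,0,0],"angular": [0,0,0],"jaw": 1}]}}

```text
time_s: 13.72
tcp_pos: [0.5693, 0.0356, 0.1238]
tcp_rot: [-2.223, -2.22, 0.006]
ft_force: [0.2, 0.9, 0.0]
finger_gap: 0.0854
gripper_force: 0.0
```

```bash
python3 - <<'E'
from h import *
delta([.5715,.033,.002],pose(-90))
E
```

```text
t 13.72 tcp [0.5693 0.0356 0.1238] travel [ -2.3   2.6 121.8] ang [-0.17  0.14 -0.07] joints [-0.13  0.39  1.63 -0.    1.13 -0.13]
```

Request:
{"name": "drive_tool", "arguments": {"moves": [{"travel": [-2,2,35],"angular": [0,0,0],"jaw": 1},{"travel": [0,0,30],"angular": [0,0,0],"jaw": 1},{"travel": [0,0,25],"angular": [0,0,0],"jaw": 1},{"travel": [0,0,20],"angular": [0,0,0],"jaw": 1},{"travel": [0,0,8],"angular": [0,0,0],"jaw": 1},{"travel": [0,0,0],"angular": [0,0,0],"jaw": 1}]}}

```text
time_s: 14.22
tcp_pos: [0.57, 0.0358, 0.0043]
tcp_rot: [-2.215, -2.222, 0.007]
ft_force: [-0.0, 0.5, -0.1]
finger_gap: 0.085
gripper_force: 0.0
```

Request:
{"name": "drive_tool", "arguments": {"moves": [{"travel": [0,0,0],"angular": [0,0,0],"jaw": 0.7},{"travel": [0,0,0],"angular": [0,0,0],"jaw": 0.6},{"travel": [0,0,0],"angular": [0,0,0],"jaw": 0.5},{"travel": [0,0,0],"angular": [0,0,0],"jaw": 0.5},{"travel": [0,0,0],"angular": [0,0,0],"jaw": 0.5},{"travel": [0,0,0],"angular": [0,0,0],"jaw": 0.5}], "force": 50}}

```text
time_s: 14.72
tcp_pos: [0.5732, 0.0338, 0.0084]
tcp_rot: [2.22, 2.22, 0.003]
ft_force: [0.3, 2.2, 6.4]
finger_gap: 0.0652
gripper_force: 55.7
```

```bash
python3 - <<'E'
from h import *
delta([.5715,.033,.002],pose(-90))
from plant import arm; s=arm.read_state(); print(s["ft_force"],s["ft_torque"],s["finger_gap"])
E
```

```text
t 14.72 tcp [0.5732 0.0338 0.0084] travel [-0.8 -1.7  6.4] ang [ 0.14  0.01 -0.02] joints [-0.14  0.54  1.73  0.    0.88 -0.14]
[0.2836 2.1971 6.3556] [ 0.2287  0.1873 -0.0304] 0.06515686171829708
```

Request:
{"name": "drive_tool", "arguments": {"moves": [{"travel": [0,0,-15],"angular": [0,0,0],"jaw": 0.5},{"travel": [0,0,-35],"angular": [0,0,0],"jaw": 0.5},{"travel": [0,0,-35],"angular": [0,0,0],"jaw": 0.5},{"travel": [0,0,-35],"angular": [0,0,0],"jaw": 0.5},{"travel": [30.5,-18,0],"angular": [0,0,0],"jaw": 0.5},{"travel": [30.5,-18,0],"angular": [0,0,0],"jaw": 0.5},{"travel": [30.5,-18,0],"angular": [0,0,0],"jaw": 0.5},{"travel": [30.5,-18,0],"angular": [0,0,0],"jaw": 0.5}]}}

```text
time_s: 15.38
tcp_pos: [0.4994, 0.1565, 0.1275]
tcp_rot: [2.223, 2.219, 0.001]
ft_force: [-0.1, 0.8, -0.3]
finger_gap: 0.0651
gripper_force: 55.8
```

Request:
{"name": "drive_tool", "arguments": {"moves": [{"travel": [30.5,-18,0],"angular": [0,0,0],"jaw": 0.5},{"travel": [30.5,-18,0],"angular": [0,0,0],"jaw": 0.5},{"travel": [30.5,-18,0],"angular": [0,0,0],"jaw": 0.5},{"travel": [30.5,-18,0],"angular": [0,0,0],"jaw": 0.5},{"travel": [0,0,0],"angular": [0,0,-6.9],"jaw": 0.5},{"travel": [0,0,0],"angular": [0,0,-6.9],"jaw": 0.5},{"travel": [0,0,0],"angular": [0,0,-6.9],"jaw": 0.5},{"travel": [0,0,0],"angular": [0,0,-6.9],"jaw": 0.5}]}}

```text
time_s: 16.05
tcp_pos: [0.4278, 0.278, 0.1271]
tcp_rot: [1.618, 2.693, -0.0]
ft_force: [0.2, 0.3, -0.7]
finger_gap: 0.0651
gripper_force: 55.7
```

Request:
{"name": "drive_tool", "arguments": {"moves": [{"travel": [0,0,0],"angular": [0,0,-6.9],"jaw": 0.5},{"travel": [0,0,0],"angular": [0,0,-6.9],"jaw": 0.5},{"travel": [0,0,0],"angular": [0,0,-6.9],"jaw": 0.5},{"travel": [0,0,0],"angular": [0,0,-6.9],"jaw": 0.5},{"travel": [0,0,0],"angular": [0,0,-6.9],"jaw": 0.5},{"travel": [0,0,0],"angular": [0,0,-6.9],"jaw": 0.5},{"travel": [0,0,0],"angular": [0,0,-6.9],"jaw": 0.5},{"travel": [0,0,0],"angular": [0,0,-6.6],"jaw": 0.5}]}}

```text
time_s: 16.72
tcp_pos: [0.4281, 0.2775, 0.1271]
tcp_rot: [-0.197, -3.135, 0.0]
ft_force: [-0.6, -0.5, -0.5]
finger_gap: 0.065
gripper_force: 55.7
```

Request:
{"name": "drive_tool", "arguments": {"moves": [{"travel": [0,0,0],"angular": [0,0,0],"jaw": 0.5},{"travel": [0,0,0],"angular": [0,0,0],"jaw": 0.5}]}}

```text
time_s: 16.88
tcp_pos: [0.4282, 0.2776, 0.1271]
tcp_rot: [-0.211, -3.134, 0.0]
ft_force: [1.1, -0.7, -0.4]
finger_gap: 0.0647
gripper_force: 55.7
```

```bash
python3 - <<'E'
from h import *
delta([.428,.2775,.12],pose(-7.5))
from plant import arm
t,s=arm.camera("top"),arm.camera("scene")
pickle.dump((t,s),open("pics/p10.pkl","wb"))
cv2.imwrite("pics/c10.png",np.hstack([crop(t,148,250,80,80,5),crop(s,264,70,80,80,5)]))
E
```

```text
t 16.88 tcp [0.4282 0.2776 0.1271] travel [ 0.2 -0.1  7.1] ang [-0.01 -0.   -0.22] joints [ 0.36  0.29  1.77 -0.    1.08 -1.08]
```

View pics/c10.png

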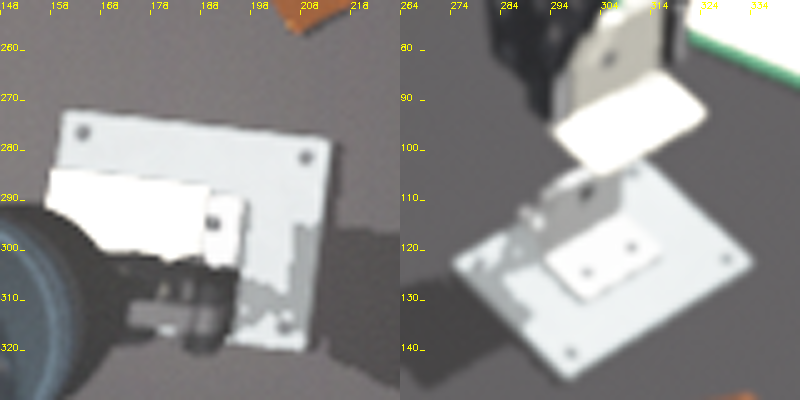

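The liner is held level above the bracket in the right orientation. In the scene view the short leg is at (295–325, 86–105), facing the open side, and the long leg is up behind it. The base leg's front edge runs from (301,130) to (316,122), and I cross-check the seat with it.

```bash
python3 - <<'E'
from h import *
t,s=pickle.load(open("pics/p10.pkl","rb")); t0=pickle.load(open("pics/top0.pkl","rb"))
n=np.array([.991,-.131,0])
for c,a,b in[(s,(301,130.4),(316,121.6)),(t0,(173.4,287.4),(197.6,289.6))]:
    A,B=bp(c,*a,.013),bp(c,*b,.013); d=A-B; print(A,B,np.linalg.norm(d),"seat",(A+B)/2-.035*n,"yaw",np.degrees(np.arctan2(d[0],d[1])))
E
```

```text
[0.4492 0.2466 0.013 ] [0.4566 0.2976 0.013 ] 0.05157448021956041 seat [0.4182 0.2767 0.013 ] yaw -171.7328915638345
[0.4506 0.3045 0.013 ] [0.4442 0.2468 0.013 ] 0.058003947861398515 seat [0.4127 0.2802 0.013 ] yaw 6.35578524127484
```

Request:
{"name": "drive_tool", "arguments": {"moves": [{"travel": [0,0,25],"angular": [0,0,0],"jaw": 0.5},{"travel": [0,0,15],"angular": [0,0,0],"jaw": 0.5},{"travel": [0,0,0],"angular": [0,0,0],"jaw": 0.5}]}}

```text
time_s: 17.23
tcp_pos: [0.4261, 0.2769, 0.0844]
tcp_rot: [-0.209, -3.13, 0.004]
ft_force: [-1.2, 0.7, -1.0]
finger_gap: 0.0649
gripper_force: 55.7
```

Request:
{"name": "drive_tool", "arguments": {"moves": [{"travel": [-3,0,0],"angular": [0,0,0],"jaw": 0.5},{"travel": [0,0,20],"angular": [0,0,0],"jaw": 0.5},{"travel": [0,0,18],"angular": [0,0,0],"jaw": 0.5},{"travel": [0,0,10],"angular": [0,0,0],"jaw": 0.5},{"travel": [0,0,6],"angular": [0,0,0],"jaw": 0.5},{"travel": [0,0,0],"angular": [0,0,0],"jaw": 0.5},{"travel": [0,0,0],"angular": [0,0,0],"jaw": 0.5}]}}

```text
time_s: 17.82
tcp_pos: [0.4317, 0.2776, 0.0336]
tcp_rot: [0.206, 3.134, 0.0]
ft_force: [-0.4, -0.1, -1.6]
finger_gap: 0.065
gripper_force: 55.7
```

Request:
{"name": "drive_tool", "arguments": {"moves": [{"travel": [0,0,2],"angular": [0,0,0],"jaw": 0.5},{"travel": [0,0,0],"angular": [0,0,0],"jaw": 0.5},{"travel": [0,0,0],"angular": [0,0,0],"jaw": 0.5}]}}

```text
time_s: 18.07
tcp_pos: [0.4316, 0.2776, 0.0316]
tcp_rot: [0.206, 3.134, 0.001]
ft_force: [-0.0, -0.1, -0.9]
finger_gap: 0.0649
gripper_force: 55.7
```

Request:
{"name": "drive_tool", "arguments": {"moves": [{"travel": [0,0,2],"angular": [0,0,0],"jaw": 0.5},{"travel": [0,0,0],"angular": [0,0,0],"jaw": 0.5},{"travel": [0,0,0],"angular": [0,0,0],"jaw": 0.5}]}}

```text
time_s: 18.32
tcp_pos: [0.4312, 0.2774, 0.0291]
tcp_rot: [-0.205, -3.135, 0.0]
ft_force: [0.0, 0.3, -1.0]
finger_gap: 0.0649
gripper_force: 55.7
```

Request:
{"name": "drive_tool", "arguments": {"moves": [{"travel": [0,0,3],"angular": [0,0,0],"jaw": 0.5},{"travel": [0,0,2],"angular": [0,0,0],"jaw": 0.5},{"travel": [0,0,0],"angular": [0,0,0],"jaw": 0.5},{"travel": [0,0,0],"angular": [0,0,0],"jaw": 0.5}]}}

```text
time_s: 18.65
tcp_pos: [0.431, 0.2774, 0.0238]
tcp_rot: [-0.205, -3.134, 0.0]
ft_force: [0.8, 0.1, -0.1]
finger_gap: 0.0651
gripper_force: 55.7
```

Request:
{"name": "drive_tool", "arguments": {"moves": [{"travel": [0,0,1.5],"angular": [0,0,0],"jaw": 0.5},{"travel": [0,0,0],"angular": [0,0,0],"jaw": 0.5},{"travel": [0,0,0],"angular": [0,0,0],"jaw": 0.5}]}}

```text
time_s: 18.9
tcp_pos: [0.4312, 0.2774, 0.0225]
tcp_rot: [-0.205, -3.135, 0.0]
ft_force: [-0.4, 0.3, -1.5]
finger_gap: 0.0651
gripper_force: 55.7
```

Request:
{"name": "drive_tool", "arguments": {"moves": [{"travel": [0,0,1.5],"angular": [0,0,0],"jaw": 0.5},{"travel": [0,0,0],"angular": [0,0,0],"jaw": 0.5},{"travel": [0,0,0],"angular": [0,0,0],"jaw": 0.5}]}}

```text
time_s: 19.15
tcp_pos: [0.4314, 0.2775, 0.0213]
tcp_rot: [0.205, 3.134, 0.0]
ft_force: [-0.1, -0.7, 3.1]
finger_gap: 0.065
gripper_force: 55.8
```

Base contact came at z=0.0213, against a predicted 0.0214. Now I slide towards the upright.

Request:
{"name": "drive_tool", "arguments": {"moves": [{"travel": [2.5,0,0],"angular": [0,0,0],"jaw": 0.5},{"travel": [2,0,0],"angular": [0,0,0],"jaw": 0.5},{"travel": [0,0,0],"angular": [0,0,0],"jaw": 0.5},{"travel": [0,0,0],"angular": [0,0,0],"jaw": 0.5}]}}

```text
time_s: 19.48
tcp_pos: [0.4269, 0.2782, 0.0213]
tcp_rot: [0.205, 3.134, 0.001]
ft_force: [0.1, 0.2, 4.5]
finger_gap: 0.0652
gripper_force: 56.0
```

Request:
{"name": "drive_tool", "arguments": {"moves": [{"travel": [1.5,0,0],"angular": [0,0,0],"jaw": 0.5},{"travel": [0,0,0],"angular": [0,0,0],"jaw": 0.5},{"travel": [0,0,0],"angular": [0,0,0],"jaw": 0.5}]}}

```text
time_s: 19.73
tcp_pos: [0.4257, 0.2784, 0.0213]
tcp_rot: [0.206, 3.134, 0.001]
ft_force: [1.1, 0.5, 5.9]
finger_gap: 0.0651
gripper_force: 56.0
```

Request:
{"name": "drive_tool", "arguments": {"moves": [{"travel": [1.5,0,0],"angular": [0,0,0],"jaw": 0.5},{"travel": [0,0,0],"angular": [0,0,0],"jaw": 0.5},{"travel": [0,0,0],"angular": [0,0,0],"jaw": 0.5}]}}

```text
time_s: 19.98
tcp_pos: [0.4243, 0.2786, 0.0213]
tcp_rot: [0.206, 3.134, 0.001]
ft_force: [1.4, 1.1, 5.6]
finger_gap: 0.065
gripper_force: 56.2
```

Request:
{"name": "drive_tool", "arguments": {"moves": [{"travel": [1.5,0,0],"angular": [0,0,0],"jaw": 0.5},{"travel": [0,0,0],"angular": [0,0,0],"jaw": 0.5},{"travel": [0,0,0],"angular": [0,0,0],"jaw": 0.5}]}}

```text
time_s: 20.23
tcp_pos: [0.4227, 0.2788, 0.0213]
tcp_rot: [0.205, 3.134, 0.001]
ft_force: [2.0, 0.1, 6.8]
finger_gap: 0.0647
gripper_force: 56.2
```

Request:
{"name": "drive_tool", "arguments": {"moves": [{"travel": [1,0,0],"angular": [0,0,0],"jaw": 0.5},{"travel": [0,0,0],"angular": [0,0,0],"jaw": 0.5},{"travel": [0,0,0],"angular": [0,0,0],"jaw": 0.5}]}}

```text
time_s: 20.48
tcp_pos: [0.4217, 0.2789, 0.0213]
tcp_rot: [0.205, 3.134, 0.001]
ft_force: [1.9, 0.4, 5.7]
finger_gap: 0.0653
gripper_force: 56.2
```

Request:
{"name": "drive_tool", "arguments": {"moves": [{"travel": [1,0,0],"angular": [0,0,0],"jaw": 0.5},{"travel": [0,0,0],"angular": [0,0,0],"jaw": 0.5},{"travel": [0,0,0],"angular": [0,0,0],"jaw": 0.5}]}}

```text
time_s: 20.73
tcp_pos: [0.4207, 0.279, 0.0213]
tcp_rot: [0.205, 3.134, 0.001]
ft_force: [2.1, -0.7, 5.5]
finger_gap: 0.0651
gripper_force: 56.2
```

Request:
{"name": "drive_tool", "arguments": {"moves": [{"travel": [1,0,0],"angular": [0,0,0],"jaw": 0.5},{"travel": [0,0,0],"angular": [0,0,0],"jaw": 0.5},{"travel": [0,0,0],"angular": [0,0,0],"jaw": 0.5}]}}

```text
time_s: 20.98
tcp_pos: [0.4207, 0.279, 0.0213]
tcp_rot: [0.205, 3.132, 0.001]
ft_force: [4.8, -0.8, 3.9]
finger_gap: 0.065
gripper_force: 56.0
```

Request:
{"name": "drive_tool", "arguments": {"moves": [{"travel": [1,0,0],"angular": [0,0,0],"jaw": 0.5},{"travel": [0,0,0],"angular": [0,0,0],"jaw": 0.5},{"travel": [0,0,0],"angular": [0,0,0],"jaw": 0.5}]}}

```text
time_s: 21.23
tcp_pos: [0.4207, 0.2791, 0.0214]
tcp_rot: [0.205, 3.131, 0.001]
ft_force: [7.9, -2.8, 1.5]
finger_gap: 0.0651
gripper_force: 55.8
```

Request:
{"name": "drive_tool", "arguments": {"moves": [{"travel": [1,0,0],"angular": [0,0,0],"jaw": 0.5},{"travel": [0,0,0],"angular": [0,0,0],"jaw": 0.5},{"travel": [0,0,0],"angular": [0,0,0],"jaw": 0.5}]}}

```text
time_s: 21.48
tcp_pos: [0.4207, 0.2791, 0.0214]
tcp_rot: [0.204, 3.129, 0.001]
ft_force: [11.6, -2.7, -1.4]
finger_gap: 0.065
gripper_force: 56.2
```

The upright contact is firm at x=0.4207 (predicted 0.421–0.422). I press down a little and release.

Request:
{"name": "drive_tool", "arguments": {"moves": [{"travel": [0,0,2],"angular": [0,0,0],"jaw": 0.5},{"travel": [0,0,1],"angular": [0,0,0],"jaw": 0.5},{"travel": [0,0,0],"angular": [0,0,0],"jaw": 0.5},{"travel": [0,0,0],"angular": [0,0,0],"jaw": 0.5}]}}

```text
time_s: 21.82
tcp_pos: [0.4208, 0.2791, 0.0212]
tcp_rot: [0.204, 3.128, 0.001]
ft_force: [2.0, -7.1, 26.2]
finger_gap: 0.0653
gripper_force: 58.8
```

Request:
{"name": "drive_tool", "arguments": {"moves": [{"travel": [0,0,0],"angular": [0,0,0],"jaw": 0.9},{"travel": [0,0,0],"angular": [0,0,0],"jaw": 1},{"travel": [0,0,0],"angular": [0,0,0],"jaw": 1},{"travel": [0,0,0],"angular": [0,0,0],"jaw": 1},{"travel": [0,0,0],"angular": [0,0,0],"jaw": 1}]}}

```text
time_s: 22.23
tcp_pos: [0.4164, 0.2791, 0.0173]
tcp_rot: [-0.205, -3.133, 0.001]
ft_force: [-0.1, 0.2, -0.3]
finger_gap: 0.0852
gripper_force: 0.0
```

Request:
{"name": "drive_tool", "arguments": {"moves": [{"travel": [0,0,-20],"angular": [0,0,0],"jaw": 1},{"travel": [0,0,-30],"angular": [0,0,0],"jaw": 1},{"travel": [0,0,-35],"angular": [0,0,0],"jaw": 1},{"travel": [0,0,-35],"angular": [0,0,0],"jaw": 1},{"travel": [0,0,-35],"angular": [0,0,0],"jaw": 1},{"travel": [0,0,-35],"angular": [0,0,0],"jaw": 1},{"travel": [0,-35,0],"angular": [0,0,0],"jaw": 1},{"travel": [0,-35,0],"angular": [0,0,0],"jaw": 1}]}}

```text
time_s: 22.9
tcp_pos: [0.4094, 0.2106, 0.2102]
tcp_rot: [0.199, 3.13, 0.003]
ft_force: [0.1, -0.4, -0.8]
finger_gap: 0.0851
gripper_force: 0.0
```

Request:
{"name": "drive_tool", "arguments": {"moves": [{"travel": [0,-35,0],"angular": [0,0,0],"jaw": 1},{"travel": [0,-35,0],"angular": [0,0,0],"jaw": 1},{"travel": [0,-35,0],"angular": [0,0,0],"jaw": 1},{"travel": [0,-35,0],"angular": [0,0,0],"jaw": 1},{"travel": [0,0,0],"angular": [0,0,0],"jaw": 1}]}}

```text
time_s: 23.32
tcp_pos: [0.3891, 0.0663, 0.2076]
tcp_rot: [-0.213, -3.133, 0.004]
ft_force: [-0.1, -0.2, -0.0]
finger_gap: 0.0857
gripper_force: 0.0
```

```bash
python3 - <<'E'
from h import *
from plant import arm
t,s=arm.camera("top"),arm.camera("scene")
pickle.dump((t,s),open("pics/p11.pkl","wb"))
t0,s0=[pickle.load(open(f"pics/{n}0.pkl","rb")) for n in("top","scene")]
# predicted home liner outline vs white mask
x=np.array([.991,-.131,0]);y=np.array([.131,.991,0]);z=np.array([0,0,1.])
for n,c,b in(("top",t,t0),("scene",s,s0)):
  for seat in([.4142,.2797,.013],):
    P={k:pj(c,np.array(seat)+a*x+l*y+h*z).round(1).tolist() for k,(a,l,h) in dict(edgeL=(.042,-.033,.006),edgeR=(.042,.033,.006),topL=(0,-.033,.056),topR=(0,.033,.056)).items()}; print(n,P)
g=s["img"].min(2)
for v in range(92,140,2): print(v,"".join("#" if q>225 else "+" if q>185 else "-" if q>140 else "." for q in g[v,270:340]))
E
```

```text
top {'edgeL': [199.3, 286.6], 'edgeR': [171.7, 283.5], 'topL': [192.2, 307.3], 'topR': [163.0, 304.0]}
scene {'edgeL': [300.4, 130.4], 'edgeR': [319.4, 118.9], 'topL': [290.9, 107.8], 'topR': [310.6, 96.5]}
92 ......................................................................
94 ......................................................................
96 ........................................--............................
98 ....................................-+####+...........................
100 .................................+#######+-...........................
102 .............................-+#######+++++-..........................
104 ..........................-#######++++++++##++........................
106 ......................-+#######+++++++++++#####+-.....................
108 .....................+#####+++++--++++++++#######+-...................
110 .....................-+++++++++---+++++++##########+-.................
112 ..................----++++++++++++++++###############+-...............
114 ..................---++++++++++++++####################+-...........
[... 202 characters left out ...]
#############+++++-......
122 .....-+#++++++-------++###################################+++##+-.....
124 ......-+#+++----------+#####################++##############++-.......
126 ........---------++++---+################+###############+--..........
128 ...........-++#######++---+##########################++-..............
130 ............-+##########+---+#####++##############++-.................
132 ..............-+#########++---++###############++-....................
134 ................-+##########################+--.......................
136 ..................-+####################++-...........................
138 ....................-+###############++-..............................
```

```bash
python3 - <<'E'
from h import *
t,s=pickle.load(open("pics/p11.pkl","rb"))
x=np.array([.991,-.131,0]);y=np.array([.131,.991,0]);z=np.array([0,0,1.]);S=np.array([.4142,.2797,.013])
def prof(c,f,rng):
    p=np.array([pj(c,f(a)) for a in rng],np.float32); g=c["img"].min(2).astype(np.float32)
    return cv2.remap(g,p[:,0].reshape(1,-1),p[:,1].reshape(1,-1),cv2.INTER_LINEAR).astype(int).ravel().tolist()
for n,c in(("top",t),("scene",s)):
    for l in(-.026,0.008,.026): print(n,"short edge a=30..54mm l",l,prof(c,lambda a:S+a*x+l*y+.006*z,np.arange(.030,.055,.002)))
    for l in(-.026,0.008,.026): print(n,"long top a=-12..14mm l",l,prof(c,lambda a:S+a*x+l*y+.056*z,np.arange(-.012,.015,.002)))
    print(n,"ends along y at a=.02,h=.006 l=-44..-24",prof(c,lambda l:S+.03*x+l*y+.006*z,np.arange(-.044,-.023,.002)),"24..44",prof(c,lambda l:S+.03*x+l*y+.006*z,np.arange(.024,.045,.002)))
    print(n,"ends of top edge l=-44..-24",prof(c,lambda l:S+.003*x+l*y+.056*z,np.arange(-.044,-.023,.002)),"24..44",prof(c,lambda l:S+.003*x+l*y+.056*z,np.arange(.024,.045,.002)))
E
```

```text
top short edge a=30..54mm l -0.026 [255, 255, 255, 255, 255, 251, 232, 224, 225, 225, 225, 224, 223]
top short edge a=30..54mm l 0.008 [255, 255, 255, 255, 255, 252, 239, 215, 224, 225, 224, 224, 224]
top short edge a=30..54mm l 0.026 [255, 255, 255, 255, 255, 253, 247, 220, 225, 225, 224, 222, 222]
top long top a=-12..14mm l -0.026 [173, 177, 183, 186, 192, 213, 250, 254, 252, 212, 164, 154, 200, 249]
top long top a=-12..14mm l 0.008 [147, 173, 195, 190, 228, 243, 250, 253, 249, 200, 148, 167, 225, 253]
top long top a=-12..14mm l 0.026 [226, 226, 226, 220, 229, 240, 250, 254, 251, 213, 159, 193, 219, 222]
top ends along y at a=.02,h=.006 l=-44..-24 [220, 201, 177, 161, 160, 158, 224, 250, 255, 255, 255] 24..44 [255, 255, 255, 255, 254, 250, 238, 222, 222, 223, 224]
top ends of top edge l=-44..-24 [162, 162, 162, 159, 152, 155, 199, 243, 252, 253, 254] 24..44 [254, 255, 254, 253, 252, 249, 238, 226, 226, 226, 226]
scene short edge a=30..54mm l -0.026 [255, 255, 255, 255, 255, 255, 251, 241, 228, 226, 229, 234, 236]
scene short edge a=30..54mm l 0.008 [255, 255, 255, 255, 255, 255, 252, 241, 228, 226, 228, 232, 235]
scene short edge a=30..54mm l 0.026 [255, 255, 255, 255, 255, 255, 253, 245, 235, 231, 232, 234, 234]
scene long top a=-12..14mm l -0.026 [97, 97, 97, 108, 136, 184, 230, 254, 255, 254, 241, 223, 208, 200]
scene long top a=-12..14mm l 0.008 [97, 97, 98, 112, 143, 196, 241, 254, 254, 252, 240, 221, 206, 199]
scene long top a=-12..14mm l 0.026 [97, 97, 97, 107, 135, 182, 230, 255, 255, 255, 236, 209, 182, 168]
scene ends along y at a=.02,h=.006 l=-44..-24 [187, 172, 172, 189, 220, 245, 254, 255, 255, 255, 255] 24..44 [255, 255, 255, 255, 254, 252, 246, 240, 237, 236, 236]
scene ends of top edge l=-44..-24 [124, 116, 114, 126, 163, 205, 247, 254, 254, 254, 254] 24..44 [253, 255, 255, 251, 246, 210, 160, 118, 100, 97, 97]
```

Both cameras put the liner on the seat. The short edge is at 41–42 mm, the long leg's top is upright at 0–6 mm, and the ends are near ±33–35 mm. One gentle nudge with shut fingers in the middle of the long leg makes sure it is square against the upright.

Request:
{"name": "drive_tool", "arguments": {"moves": [{"travel": [0,35,0],"angular": [0,0,0],"jaw": 0},{"travel": [0,35,0],"angular": [0,0,0],"jaw": 0},{"travel": [0,35,0],"angular": [0,0,0],"jaw": 0},{"travel": [-7,35,0],"angular": [0,0,0],"jaw": 0},{"travel": [-7,35,0],"angular": [0,0,0],"jaw": 0},{"travel": [-7,35,0],"angular": [0,0,0],"jaw": 0},{"travel": [0,0,0],"angular": [0,0,0],"jaw": 0},{"travel": [0,0,0],"angular": [0,0,0],"jaw": 0}]}}

```text
time_s: 24.08
tcp_pos: [0.4372, 0.2797, 0.207]
tcp_rot: [-0.197, -3.134, 0.0]
ft_force: [-0.6, -0.5, 0.1]
finger_gap: 0.0
gripper_force: 0.0
```

```bash
python3 -c "
from h import *
delta([.439,.2766,.027],pose(-7.5))
from plant import arm; print(arm.read_state()['finger_gap'])"
```

```text
t 24.08 tcp [0.4372 0.2797 0.207 ] travel [ -2.5  -2.8 180. ] ang [-0.02 -0.1   0.31] joints [ 0.35  0.22  1.64  0.    1.28 -1.09]
2.202048183066836e-05
```

Request:
{"name": "drive_tool", "arguments": {"moves": [{"travel": [-3,-3,35],"angular": [0,0,0],"jaw": 0},{"travel": [0,0,38],"angular": [0,0,0],"jaw": 0},{"travel": [0,0,38],"angular": [0,0,0],"jaw": 0},{"travel": [0,0,35],"angular": [0,0,0],"jaw": 0},{"travel": [0,0,20],"angular": [0,0,0],"jaw": 0},{"travel": [0,0,12],"angular": [0,0,0],"jaw": 0},{"travel": [0,0,0],"angular": [0,0,0],"jaw": 0}]}}

```text
time_s: 24.67
tcp_pos: [0.4375, 0.2721, 0.027]
tcp_rot: [-0.205, -3.128, 0.004]
ft_force: [0.0, -0.4, -0.1]
finger_gap: -0.0001
gripper_force: 0.0
```

Request:
{"name": "drive_tool", "arguments": {"moves": [{"travel": [2,0,0],"angular": [0,0,0],"jaw": 0},{"travel": [2,0,0],"angular": [0,0,0],"jaw": 0},{"travel": [1,0,0],"angular": [0,0,0],"jaw": 0},{"travel": [0,0,0],"angular": [0,0,0],"jaw": 0}]}}

```text
time_s: 25.0
tcp_pos: [0.4361, 0.2742, 0.0313]
tcp_rot: [0.205, 3.133, 0.001]
ft_force: [0.2, -0.6, 0.5]
finger_gap: -0.0003
gripper_force: 0.0
```

Request:
{"name": "drive_tool", "arguments": {"moves": [{"travel": [1,0,0],"angular": [0,0,0],"jaw": 0},{"travel": [1,0,0],"angular": [0,0,0],"jaw": 0},{"travel": [0,0,0],"angular": [0,0,0],"jaw": 0},{"travel": [0,0,0],"angular": [0,0,0],"jaw": 0}]}}

```text
time_s: 25.33
tcp_pos: [0.4339, 0.2741, 0.0302]
tcp_rot: [0.205, 3.135, 0.0]
ft_force: [0.7, -0.2, 0.1]
finger_gap: 0.0002
gripper_force: 0.0
```

Request:
{"name": "drive_tool", "arguments": {"moves": [{"travel": [0,3,0],"angular": [0,0,0],"jaw": 0},{"travel": [1.5,0,0],"angular": [0,0,0],"jaw": 0},{"travel": [1.5,0,0],"angular": [0,0,0],"jaw": 0},{"travel": [0,0,0],"angular": [0,0,0],"jaw": 0},{"travel": [0,0,0],"angular": [0,0,0],"jaw": 0}]}}

```text
time_s: 25.75
tcp_pos: [0.4318, 0.2777, 0.0302]
tcp_rot: [0.205, 3.134, 0.001]
ft_force: [1.4, 0.0, -0.2]
finger_gap: 0.0004
gripper_force: 1.1
```

Request:
{"name": "drive_tool", "arguments": {"moves": [{"travel": [1.5,0,0],"angular": [0,0,0],"jaw": 0},{"travel": [0,0,0],"angular": [0,0,0],"jaw": 0},{"travel": [0,0,0],"angular": [0,0,0],"jaw": 0}]}}

```text
time_s: 26.0
tcp_pos: [0.4318, 0.2777, 0.0304]
tcp_rot: [0.205, 3.131, 0.001]
ft_force: [7.0, -0.0, -2.8]
finger_gap: -0.0
gripper_force: 3.4
```

Request:
{"name": "drive_tool", "arguments": {"moves": [{"travel": [1.5,0,0],"angular": [0,0,0],"jaw": 0},{"travel": [0,0,0],"angular": [0,0,0],"jaw": 0},{"travel": [0,0,0],"angular": [0,0,0],"jaw": 0}]}}

```text
time_s: 26.25
tcp_pos: [0.4319, 0.2778, 0.0305]
tcp_rot: [0.205, 3.128, 0.002]
ft_force: [10.9, -3.1, -5.1]
finger_gap: -0.0001
gripper_force: 5.4
```

Firm and square. I back off, press the short leg lightly down, and withdraw.

Request:
{"name": "drive_tool", "arguments": {"moves": [{"travel": [-6,0,0],"angular": [0,0,0],"jaw": 0},{"travel": [-3,0,0],"angular": [0,0,0],"jaw": 0},{"travel": [0,0,8],"angular": [0,0,0],"jaw": 0},{"travel": [0,0,2],"angular": [0,0,0],"jaw": 0},{"travel": [0,0,2],"angular": [0,0,0],"jaw": 0},{"travel": [0,0,1],"angular": [0,0,0],"jaw": 0},{"travel": [0,0,0],"angular": [0,0,0],"jaw": 0}]}}

```text
time_s: 26.83
tcp_pos: [0.4364, 0.2764, 0.0189]
tcp_rot: [-0.204, -3.134, 0.001]
ft_force: [-7.0, -4.2, 26.6]
finger_gap: 0.0001
gripper_force: 12.7
```

Request:
{"name": "drive_tool", "arguments": {"moves": [{"travel": [0,0,-10],"angular": [0,0,0],"jaw": 0},{"travel": [0,0,-30],"angular": [0,0,0],"jaw": 0},{"travel": [0,0,-38],"angular": [0,0,0],"jaw": 0},{"travel": [0,0,-38],"angular": [0,0,0],"jaw": 0},{"travel": [0,0,-38],"angular": [0,0,0],"jaw": 0},{"travel": [0,-38,0],"angular": [0,0,0],"jaw": 0},{"travel": [0,-38,0],"angular": [0,0,0],"jaw": 0},{"travel": [0,-38,0],"angular": [0,0,0],"jaw": 0}]}}

```text
time_s: 27.5
tcp_pos: [0.4214, 0.1632, 0.1713]
tcp_rot: [0.201, 3.135, 0.0]
ft_force: [0.9, -0.2, 0.1]
finger_gap: 0.0001
gripper_force: 0.0
```

Request:
{"name": "drive_tool", "arguments": {"moves": [{"travel": [0,-38,0],"angular": [0,0,0],"jaw": 0},{"travel": [0,-38,0],"angular": [0,0,0],"jaw": 0},{"travel": [0,0,0],"angular": [0,0,0],"jaw": 0},{"travel": [0,0,0],"angular": [0,0,0],"jaw": 0}]}}

```text
time_s: 27.83
tcp_pos: [0.4117, 0.0868, 0.1707]
tcp_rot: [-0.213, -3.133, -0.0]
ft_force: [0.0, -0.3, 0.1]
finger_gap: -0.0001
gripper_force: 0.0
```

```bash
python3 - <<'E'
from h import *
from plant import arm
t,s=arm.camera("top"),arm.camera("scene")
pickle.dump((t,s),open("pics/p12.pkl","wb"))
x=np.array([.991,-.131,0]);y=np.array([.131,.991,0]);z=np.array([0,0,1.]);S=np.array([.4142,.2797,.013])
def prof(c,f,rng):
    p=np.array([pj(c,f(a)) for a in rng],np.float32); g=c["img"].min(2).astype(np.float32)
    return cv2.remap(g,p[:,0].reshape(1,-1),p[:,1].reshape(1,-1),cv2.INTER_LINEAR).astype(int).ravel().tolist()
for n,c in(("top",t),("scene",s)):
    for l in(-.026,0.008,.026): print(n,"short edge",l,prof(c,lambda a:S+a*x+l*y+.006*z,np.arange(.030,.055,.002)),"long top",prof(c,lambda a:S+a*x+l*y+.056*z,np.arange(-.012,.015,.002)))
    print(n,"ends",prof(c,lambda l:S+.03*x+l*y+.006*z,np.arange(-.044,-.023,.002)),prof(c,lambda l:S+.03*x+l*y+.006*z,np.arange(.024,.045,.002)))
# other things unmoved: saturated colour centroids scene
s0=pickle.load(open("pics/scene0.pkl","rb"))
for nm,(lo,hi,a) in dict(green=((45,100,60),(80,255,255),(slice(150,195),slice(190,240))),red=((170,120,80),(180,255,255),(slice(320,390),slice(140,200))),redA=((170,120,80),(180,255,255),(slice(105,150),slice(380,430))),brown=((5,100,60),(15,255,255),(slice(140,185),slice(300,350)))).items():
    print(nm,[np.argwhere(cv2.inRange(cv2.cvtColor(c["img"][a],cv2.COLOR_RGB2HSV),lo,hi)).mean(0).round(1) for c in(s0,s)])
E
```

```text
top short edge -0.026 [255, 255, 255, 255, 255, 251, 235, 226, 225, 225, 225, 225, 224] long top [173, 177, 183, 185, 190, 209, 249, 254, 252, 211, 165, 153, 198, 249]
top short edge 0.008 [255, 255, 255, 255, 255, 253, 241, 219, 224, 224, 224, 224, 223] long top [147, 175, 195, 190, 228, 242, 249, 253, 249, 200, 147, 167, 225, 253]
top short edge 0.026 [255, 255, 255, 255, 255, 253, 247, 220, 224, 225, 224, 223, 221] long top [226, 226, 225, 220, 228, 241, 250, 254, 251, 213, 160, 193, 219, 223]
top ends [220, 201, 177, 162, 161, 160, 220, 248, 254, 255, 255] [255, 255, 255, 255, 254, 250, 240, 222, 222, 223, 224]
scene short edge -0.026 [255, 255, 255, 255, 255, 255, 252, 241, 229, 226, 229, 234, 236] long top [97, 97, 97, 109, 136, 185, 231, 254, 255, 254, 241, 223, 208, 200]
scene short edge 0.008 [255, 255, 255, 255, 255, 255, 252, 242, 230, 226, 228, 232, 235] long top [97, 97, 98, 112, 143, 196, 241, 254, 254, 252, 239, 220, 206, 199]
scene short edge 0.026 [255, 255, 255, 255, 255, 255, 253, 246, 235, 231, 232, 234, 235] long top [98, 97, 96, 107, 136, 182, 229, 255, 255, 255, 236, 209, 181, 164]
scene ends [188, 173, 172, 184, 213, 240, 253, 254, 255, 255, 255] [255, 255, 255, 255, 254, 252, 247, 241, 237, 236, 236]
green [array([22.6, 24. ]), array([22.6, 24.3])]
red [array([36.1, 31.6]), array([36.2, 31.6])]
redA [array([24. , 24.8]), array([24. , 24.8])]
brown [array([22.2, 26.4]), array([22.2, 26.4])]
```

The liner's upper face was met at z=0.0189 (0.019 when home), the bystanders I checked have not moved, and the robot is clear.

```bash
python3 -c "
from plant import arm
print(arm.job_done())"
```

```text
the job is handed in; nothing more can be done
None
```

The job is handed in, with no verdict returned: the knob is in the dish, and the liner is turned over and seated in the bracket, long leg up, both ends out; the boxes and bangle checked as unmoved, while the loupe, offcut, screwdriver and dish were not re-measured.

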